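# Shorten the sanding jig by one hole and lay the clip in it

## Task

The sanding jig is still set one hole too long for the white clip. Squeeze in the sprung button on the square tube and slide the outer tube gently inwards, so that the gap between the two cork-faced stops closes, until the button clicks out through the very next hole; do not force the tube against the button. Then lay the clip on its feet lengthwise in the shortened gap between the stops, let go, and leave the sanding block and the screwdriver where they lie.

Things in the scene. Friction and masses are not known exactly. Their poses are not given: they have to be found in the camera images.
- sanding_jig: Jig fixed to the table: plywood board 170 (x) x 255 (y) x 15 mm, origin at the centre of its underside, z up. Above x = -45 mm a square telescoping tube runs along y, its axis 46 mm above the table: a thin inner tube is fixed in a grey block (y = -117 to -77, 63 mm high) and a 26 x 26 mm aluminium outer tube with three 11 mm holes in its -x face (y = -26 to +120 at the start) slides over it.
- sleeve (a joint): How far the outer tube has slid inwards (jig's -y), in m; 0 at the start, with the button in its first hole, under 1 mm play. The next hole, 25 to 50 mm on, is not measured: feel for it slowly; the button springs out by itself and the tube then stops hard against it. Sliding takes 1.5 to 3 N, getting the wall over the button's nose up to 8 N. A side load over 15 N spoils the button.
- button (a joint): How far the button is pressed in, in m: 0 fully out, 0.0053 flush with the outer tube's face, about 0.0068 when held down under the tube wall between two holes. Spring: 1 N fully out, 3 N when in.
- button_top (a point): Tip of the button: a round-nosed steel pin 10 mm wide on the inner tube that stands 5 mm out of the outer tube's -x face at mid height, 46 mm above the table; pressed towards jig +x; it does not travel with the outer tube. Pinching the outer tube here across jig x (26 mm plus the button) presses it flush; when the tube is then moved its wall rides over the nose.
- fixed_stop (a point): Middle of the cork face of the fixed stop, an aluminium angle by the grey block: face at jig y = -70 mm, from x = -12 to +78 (this point: x = +33), its top lip flared outwards up to 52 mm above the table.
- far_stop (a point): Middle of the cork face of the far stop, a plate on the side of the outer tube that travels with it: about 95 mm from the fixed one at the start, and a few mm farther from it than the clip is long once the tube is in the next hole; x = -25 to +65, 18 to 52 mm above the table, with the same flared lip.
- clip: White-primed clip, an arched lever 59 (x) x 22 (y) x 29 (z) mm, 18 g, standing on feet at its two x ends; origin at the centre of its underside, z up. Its arched back (x = -16 to +14 mm, z = 17 to 29 mm) is grasped across the 22 mm width. Either end may face either stop.
- sanding_block: Bystander: black rubber sanding block 62 x 110 x 45 mm, origin at the centre of its underside.
- screwdriver: Bystander: screwdriver with an amber handle, 165 mm long (y), origin at its middle on the table.
Things that resemble listed ones, but are neither listed nor needed, are in the scene too. What is shaped like the clip but green is not meant.

How it is judged:
By the outcome, as a careful person would: the job done as asked, in the order asked, and still so for the second after the job is handed in, with the robot touching nothing.
It also fails if it takes over 48 s, if anything falls off the work surface, if the arm or the gripper's body presses on something with over 40 N, if the wrist force passes 120 N, or if a joint passes its speed limit or range.

## Robot

A 6-joint arm with a two-finger parallel gripper is mounted at the origin on a cart in front of the work surface, level with it; the furniture and walls round the work are solid. World frame = base frame: x ahead of the robot, y to its left, z up, the work surface at z = 0. Lengths are in m, angles in rad, forces in N, time in s.
With the tool pointing down it reaches from about 0.325 to 0.875 m from the base axis. Payload 4.4 kg.
Tool frame: the origin (TCP) lies midway between the tips of the shut fingers; the grasp point (between the pads) lies 19 mm behind it; x points along the fingers, y is the direction in which the jaws open and shut, and the axes are right-handed (so a half turn about x gives the same grasp; the last joint's range is limited). The gripper opens to 85 mm and grips with 20 to 120 N. Pads are 22 mm wide; open, the fingers measure 114 mm over their backs; the gripper's body (76 mm by 85 mm) begins 54 mm behind the grasp point. The pads swing forward as they close: fully open they stand 13 mm farther back than shut.
Start: joints at [-0.15, 0.207, 1.542, -0, 1.393, -0.15], TCP at [0.575, -0, 0.231] pointing down, gripper open.
Joint ranges: [-2.73, 2.73], [-0.86, 2.22], [0.23, 2.46], [-1.11, 4.25], [0.08, 2.63], [-2.82, 2.82]. Speed limits (rad/s): [2.79, 2.79, 3.14, 3.14, 3.14, 3.14].

## Interface

Orientations are given as a unit quaternion [x, y, z, w].
In Python, from plant import sense, capture, get_calibration, hand_in gives the robot as it stands.
- The arm moves only by the tool servo_tool, never from a script. Its argument "moves" is a list of rows, each a list of 7 numbers: the turn, a rotation vector about the tool's x, y, z scaled (see below), then the shift along the tool's x, y, z scaled (see below), then the finger opening in mm, from 0 to 85.4. A call has 1 to 10 rows; each row is the pose to reach, as a shift and turn from the pose measured when the call began, along the tool's axes at that moment, turning the shorter way round; what a row does not reach only later rows make up. The controller multiplies each number of a shift by 50 cm and each number of a turn by pi rad. A row lasts 1/8 s, in which the tool goes at most 62.5 mm and 10.7 degrees, less where a joint would pass 70% of its speed; a pose out of reach is approached as far as the arm can. A call with a number of a shift or a turn outside -1 to 1 is refused whole. A call with a gripper value outside its range is refused whole. The fingers move at their own pace and stop on an object; the grip force is fixed at half the most. Time passes only in rows, so rows that repeat a pose let the fingers close. It gives the time, the measured TCP pose, the force and the opening at its end, in the units of the state.
- sense(): the state, without advancing time (a new reading comes with each control period).
- capture(name): name is "scene" or "side" or "wrist"; returns (picture, depth): 384x512x3 uint8, red, green, blue; 384x512 float32, m along the optical axis (not along the pixel's ray), 0 where there is no reading.
- get_calibration(name): a dict with "fx", "fy", "cx", "cy" (pixels), "origin" and "rotation" of the camera in the world. Camera axes: x right, y down, z forward; pixel columns grow to the right and rows downward; lengths in m; the calibration is good to about 2 mm. A picture is of the moment at which its call begins: read the wrist's pose just before it. get_calibration takes no time and is no camera call; for the wrist camera it gives the pose at the moment of the call.
- hand_in(): hands the job in, once; it reports no verdict.
The state is a dict: "time_s": time; "joint_positions": joint angles; "qvel": joint speeds; "joint_efforts": joint torques, N m; "tcp_pos": TCP position; "tcp_rot": TCP orientation; "ft_force": force on the tool from outside, world axes, zero at the start; "wrist_torque": the same for the moment, N m; "finger_gap": opening from 0.0 (shut) to 1.0 (fully open).
Only numpy, scipy, OpenCV 4.12 (cv2) and the standard library are available. Lean on these libraries where they do the work, as an engineer would, in place of code of your own. Each camera call takes 0.05 s, during which the arm holds its last target. There are 200 camera calls.

## Working session

There is one attempt and no reset: what is moved stays moved. The work goes in short steps, Python scripts to look and compute and a tool call to move; the robot and the scene stay as the last step left them, time stands still between calls to the robot, and variables do not carry over. Pictures are saved under pics/ and viewed, about 8 in all and at most 12, crops included, and the job is handed in when it is done.

Besides the shell and the picture viewer there is one more tool, called after "Call:" as name(argument=value, ...) on one line, values as JSON. servo_tool: Moves the arm, as the interface text tells. Its arguments: {"type":"object","properties":{"moves":{"type":"array"}},"required":["moves"]}

```bash
ls; mkdir -p pics
python3 - <<'E'
from plant import *
import cv2,numpy as np
s=sense();print(s)
for n in("scene","side"):
    p,d=capture(n);cv2.imwrite(f"pics/{n}0.png",cv2.cvtColor(p,cv2.COLOR_RGB2BGR));np.savez(f"{n}0.npz",p=p,d=d)
    print(get_calibration(n))
a,b=[cv2.imread(f"pics/{n}0.png") for n in("scene","side")]
cv2.imwrite("pics/both.png",np.vstack([a,b]))
E
```

```text
pics
{'time_s': 0.0, 'joint_positions': array([-1.50530083e-01,  2.07455209e-01,  1.54296492e+00,  2.02585423e-05,
        1.39350733e+00, -1.50498899e-01]), 'qvel': array([ 0.00017761, -0.00030998, -0.00035317, -0.00027391, -0.00112547,
       -0.00011851]), 'joint_efforts': array([ 4.44781954e-04, -3.83034396e+01, -2.91594708e+01, -2.26178481e-04,
        1.06274080e-02,  5.83859855e-05]), 'tcp_pos': array([5.74236434e-01, 9.35761192e-05, 2.30100580e-01]), 'tcp_rot': array([ 0.49952445,  0.50065977, -0.50049226,  0.49932216]), 'ft_force': array([ 0.04688652,  0.53714166, -0.87391075]), 'wrist_torque': array([-0.00947403, -0.02430165,  0.01595828]), 'finger_gap': 0.9998250092818383}
{'fx': 458.98870514834056, 'fy': 458.98870514834056, 'cx': 257.03985882431186, 'cy': 188.68509603256427, 'origin': array([ 0.12993024, -0.66824924,  0.81696791]), 'rotation': array([ 0.90423577, -0.20685675,  0.09341789, -0.36171959])}
{'fx': 393.523126433138, 'fy': 393.523126433138, 'cx': 253.64680787367638, 'cy': 190.03778490933408, 'origin': array([0.02252812, 0.89635573, 0.53213527]), 'rotation': array([-0.1782169 ,  0.82194627, -0.52672577,  0.12330056])}
```

View pics/scene0.png

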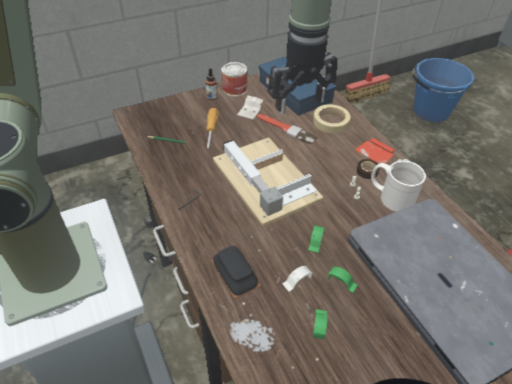

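View pics/side0.png

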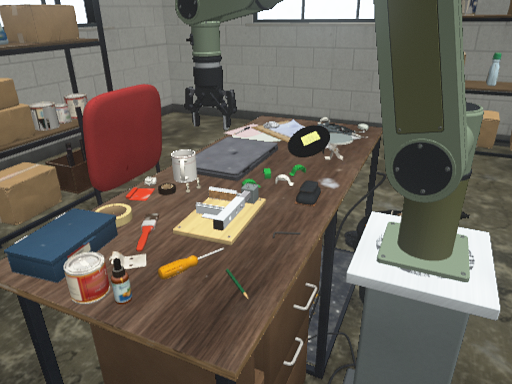

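The scene view shows the jig at about (267,178), with the grey block near (270,200), the white arched clip at (297,277), and green look-alikes at (316,238), (343,278) and (320,322). The sanding block is at (235,270) and the screwdriver at (212,125). Of the four clip shapes only (297,277) is white, so it fits the description. I'll confirm that in a crop.

```bash
cat > h.py <<'E'
import numpy as np,cv2
from scipy.spatial.transform import Rotation as R
from plant import *
def cloud(d,c):
    v,u=np.mgrid[:d.shape[0],:d.shape[1]]
    P=np.dstack([(u-c["cx"])/c["fx"]*d,(v-c["cy"])/c["fy"]*d,d])
    W=P@R.from_quat(c["rotation"]).as_matrix().T+c["origin"]; W[d==0]=np.nan
    return W
def ray(uv,c,z):
    uv=np.atleast_2d(np.float64(uv)); P=np.c_[(uv[:,0]-c["cx"])/c["fx"],(uv[:,1]-c["cy"])/c["fy"],np.ones(len(uv))]
    D=P@R.from_quat(c["rotation"]).as_matrix().T
    return c["origin"]+D*((z-c["origin"][2])/D[:,2])[:,None]
def pix(X,c):
    P=(np.atleast_2d(X)-c["origin"])@R.from_quat(c["rotation"]).as_matrix()
    return np.c_[P[:,0]/P[:,2]*c["fx"]+c["cx"],P[:,1]/P[:,2]*c["fy"]+c["cy"]]
def tool(): # world->tool
    s=sense(); return s["tcp_pos"],R.from_quat(s["tcp_rot"])
E
python3 - <<'E'
from h import *
f=np.load("scene0.npz");p,d=f["p"],f["d"];c=get_calibration("scene")
W=cloud(d,c)
hsv=cv2.cvtColor(p,cv2.COLOR_RGB2HSV)
# board: height 15mm 
roi=np.zeros(d.shape,bool);roi[130:225,205:330]=1
m=roi&(abs(W[...,2]-.015)<.006)&(hsv[...,1]>45)&(hsv[...,2]>130)
q=np.argwhere(m)[:,::-1]
X=ray(q,c,.015)[:,:2].astype(np.float32)
print(len(X),cv2.minAreaRect(X*1000),np.nanmedian(W[m][:,2]))
# top surfaces z 55..66
m2=roi&(W[...,2]>.056)&(W[...,2]<.062); print("tube",m2.sum(),cv2.minAreaRect((W[m2][:,:2]*1000).astype(np.float32)))
m3=roi&(W[...,2]>.0615)&(W[...,2]<.07);print("block",m3.sum(),np.nanmedian(W[m3],0))
# clip
r2=np.zeros(d.shape,bool);r2[255:300,275:320]=1
m4=r2&(hsv[...,1]<50)&(hsv[...,2]>150)
print("clip",m4.sum(),cv2.minAreaRect((W[m4][:,:2]*1000).astype(np.float32)),np.nanmin(W[m4],0),np.nanmax(W[m4],0))
for n,uv in dict(blk=(235,270),g1=(316,238),g2=(343,278)).items(): print(n,W[uv[1],uv[0]])
a=cv2.resize(p[130:230,205:325],None,fx=5,fy=5,interpolation=cv2.INTER_CUBIC)
b=cv2.resize(p[225:345,265:365],(0,0),fx=4,fy=4,interpolation=cv2.INTER_CUBIC)[:,:]
b=cv2.resize(b,(200,240))
o=np.zeros((500,800,3),np.uint8);o[:,:600]=a;o[:240,600:]=b
cv2.imwrite("pics/crop1.png",o[...,::-1])
E
```

```text
2755 ((529.7979736328125, 82.94969940185547), (360.62896728515625, 216.8485565185547), 81.31391906738281) 0.015326026710986929
tube 589 ((477.4334716796875, 43.42290496826172), (41.86174392700195, 238.0764923095703), 4.575286388397217)
block 234 [ 0.48313665 -0.0510709   0.06336406]
clip 341 ((449.7958984375, -241.5573272705078), (65.98295593261719, 31.06686782836914), 27.038480758666992) [ 0.41751708 -0.25870123 -0.00237238] [ 0.47726019 -0.2144236   0.0321856 ]
blk [ 0.3323677  -0.19140894  0.04413947]
g1 [ 0.53179188 -0.1784104   0.02220548]
g2 [ 0.52576186 -0.29203261  0.02697473]
```

View pics/crop1.png

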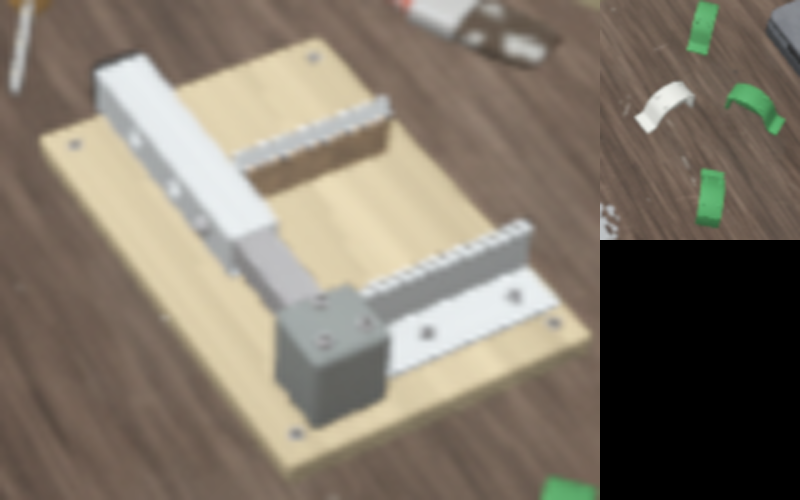

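The crop confirms it: the white clip stands on its feet at about (297,277), and the other three are green. The board corners sit at scene (213,158), (269,138), (323,197) and (263,224). The grey block is at the -y end, and the tube with its holes and button is on the robot's side.

Run:
```python
from h import *
f=np.load("scene0.npz");p,d=f["p"],f["d"];c=get_calibration("scene")
C=ray([(213,158),(268.6,137.6),(323.4,197),(263,224)],c,.015)[:,:2]
print(C); print(C.mean(0),[np.linalg.norm(C[i]-C[i-1]) for i in range(4)])
for a,b in((3,0),(2,1)):
    v=C[b]-C[a];print(np.degrees(np.arctan2(-v[0],v[1])))
v=C[1]-C[0];print(np.degrees(np.arctan2(v[1],v[0])))
T,q=tool();print(q.as_matrix().round(3)); w=get_calibration("wrist");print(w, q.inv().apply(w["origin"]-T), (q.inv()*R.from_quat(w["rotation"])).as_matrix().round(3))
W=cloud(d,c)
for n in [(297,277)]:
  m=np.zeros(d.shape,bool);m[255:300,275:320]=1
  m&=(W[...,2]>.006)&(W[...,2]<.04);print(m.sum(),cv2.minAreaRect((W[m][:,:2]*1000).astype(np.float32)))
```

```text
[[ 0.42992136  0.16351322]
 [ 0.59781623  0.17581673]
 [ 0.61588214 -0.07570756]
 [ 0.44770048 -0.08841535]]
[0.52283005 0.04380176] [np.float64(0.25255514188414413), np.float64(0.16834507105507726), np.float64(0.2521722561870966), np.float64(0.1686610777081412)]
4.036788222317518
4.108255036944565
4.191203493828698
[[-0.002  1.    -0.   ]
 [ 0.    -0.    -1.   ]
 [-1.    -0.002 -0.   ]]
{'fx': 315.0919224597669, 'fy': 315.0919224597669, 'cx': 253.0982198074349, 'cy': 191.81729215717374, 'origin': array([0.57585729, 0.0726056 , 0.3731056 ]), 'rotation': array([ 9.89854113e-01,  2.91387074e-04, -1.84246279e-03,  1.42075176e-01])} [-0.14289534  0.00126185 -0.07256865] [[ 0.002 -0.282  0.96 ]
 [ 1.     0.001 -0.001]
 [-0.     0.96   0.282]]
272 ((453.0011291503906, -243.49624633789062), (50.66709518432617, 24.013086318969727), 4.724627494812012)
```

Call:
servo_tool(moves=[[-0.0228,0,0,0.06,-0.09,-0.02,85],[-0.0228,0,0,0.11,-0.18,-0.04,85],[-0.0228,0,0,0.16,-0.268,-0.06,70],[-0.0228,0,0,0.16,-0.268,-0.06,70],[-0.0228,0,0,0.16,-0.268,-0.06,70]])

```text
time_s: 0.72
tcp_pos: [0.4409, 0.03, 0.1509]
tcp_rot: [0.482, 0.518, -0.482, 0.517]
ft_force: [0.5, -0.5, 1.0]
finger_gap: 0.817
```

Run:
```python
from h import *
c=get_calibration("wrist");T,q=tool();p,d=capture("wrist");np.savez("w1.npz",p=p,d=d,c=c,T=T,q=q.as_quat())
print(T,q.as_matrix().round(3),sense()["finger_gap"])
cv2.imwrite("pics/w1.png",cv2.resize(p,(800,600),interpolation=cv2.INTER_CUBIC)[...,::-1])
```

```text
[0.44087455 0.03002942 0.15090794] [[-0.     0.997  0.072]
 [ 0.     0.072 -0.997]
 [-1.    -0.    -0.   ]] 0.8226185307205595
```

View pics/w1.png

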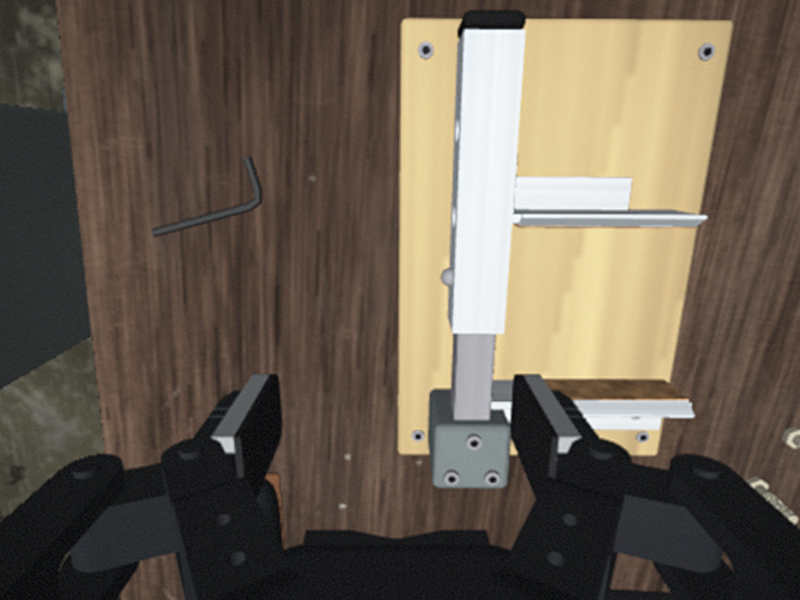

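The wrist view (800x600) shows the board's corners at (401,20), (731,21), (659,457) and (398,455). The button is at (447,277), hole 2 at (456,217) and hole 3 at (458,132). The tube's inner end is at (452–503,333).

```bash
cat >> h.py <<'E'
def jig(X,C,a):
    X=np.atleast_2d(X)[:,:2]-C; return np.c_[X@[np.cos(a),np.sin(a)],X@[-np.sin(a),np.cos(a)]]
E
python3 - <<'E'
from h import *
f=np.load("w1.npz",allow_pickle=True);c=f["c"].item();d=f["d"]
C=ray(np.array([(401,20),(731,21),(659,457),(398,455)])*.64,c,.015)[:,:2]
print(C,C.mean(0),[np.linalg.norm(C[i]-C[i-1]).round(4) for i in range(4)])
A=[np.arctan2(-(C[b]-C[a])[0],(C[b]-C[a])[1]) for a,b in((3,0),(2,1))]+[np.arctan2(*(C[b]-C[a])[::-1]) for a,b in((0,1),(3,2))]
print(np.degrees(A)); a=np.mean(A[:2]);m=C.mean(0)
for n,uv,z in(("button",(447,277),.046),("h2",(456,217),.046),("h3",(458,132),.046),("tubeendL",(452,333),.059),("tubeendR",(503,333),.059),("tubefarL",(464,28),.059),("tubefarR",(525,28),.059),("farlip",(610,219),.052),("fixlip",(600,403),.052)):
    X=ray(np.array(uv)*.64,c,z);print(n,X[0].round(4),(jig(X,m,a)*1000).round(1))
W=cloud(d,c);J=jig(W.reshape(-1,3),m,a);Z=W[...,2].ravel()
k=(Z>.055)&(Z<.062)&(abs(J[:,1]-.045)<.06)&(abs(J[:,0]+.045)<.03);print("tube x by depth",np.percentile(J[k,0],[1,50,99]),np.median(Z[k]))
print(m,a)
E
```

```text
[[ 0.4345491   0.16807328]
 [ 0.60094617  0.17949907]
 [ 0.62087919 -0.07309611]
 [ 0.45151876 -0.08402007]] [0.5269733  0.04761404] [np.float64(0.2527), np.float64(0.1668), np.float64(0.2534), np.float64(0.1697)]
[3.851055   4.51202605 3.92809614 3.69053805]
button [0.4675 0.044  0.046 ] [[-59.6   0.8]]
h2 [0.4688 0.075  0.046 ] [[-56.   31.6]]
h3 [0.4655 0.1151 0.046 ] [[-56.4  71.8]]
tubeendL [0.4713 0.0182 0.059 ] [[-57.6 -25.3]]
tubeendR [0.4971 0.0201 0.059 ] [[-31.8 -25.3]]
tubefarL [0.462  0.1566 0.059 ] [[-56.8 113.4]]
tubefarR [0.4881 0.1584 0.059 ] [[-30.7 113.4]]
farlip [0.5431 0.0801 0.052 ] [[18.4 31.3]]
fixlip [ 0.557  -0.0188  0.052 ] [[ 25.1 -68.4]]
tube x by depth [-0.05714297 -0.04431589 -0.03129453] 0.05911564030035618
[0.5269733  0.04761404] 0.07298164997534812
```

Jig centre is about (0.527, 0.0476) with yaw 4.2°. The tube's axis comes out at jig x = -44.7 (expected -45), the button at y ≈ +1, and the hole spacing is about 31 mm.

Call:
servo_tool(moves=[[0,0,0,0.03,0.0848,-0.0208,55],[0,0,0,0.08,0.0848,-0.0208,55],[0,0,0,0.15,0.0848,-0.0208,55],[0,0,0,0.2,0.0848,-0.0208,55],[0,0,0,0.247,0.0848,-0.0208,55],[0,0,0,0.247,0.0848,-0.0208,55],[0,0,0,0.247,0.0848,-0.0208,55]])

```text
time_s: 1.65
tcp_pos: [0.4861, 0.0428, 0.0296]
tcp_rot: [0.483, 0.516, -0.481, 0.519]
ft_force: [1.2, -0.3, -0.7]
finger_gap: 0.64
```

Run:
```python
from h import *
c=get_calibration("wrist");T,q=tool();p,d=capture("wrist")
print(T,jig(T,np.array([.52697,.04761]),.073)*1000,sense()["ft_force"])
cv2.imwrite("pics/w2.png",p[...,::-1])
```

```text
[0.48613672 0.04282701 0.02964448] [[-41.07337686  -1.79207356]] [-0.06164346 -0.40532395 -0.04142055]
```

View pics/w2.png

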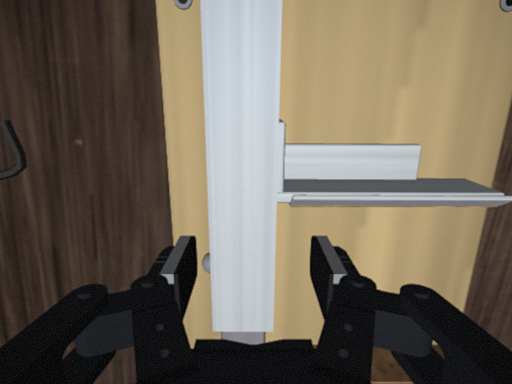

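The near view shows the button at (208,263) between the pads. The tube's centreline is at column 243 and the pads' middle is at 253, so the tool is about 3.6 mm too far in +x, which agrees with the measured pose. I'll correct that and then pinch.

Call:
servo_tool(moves=[[0,0,0,0.005,-0.0072,-0.003,55],[0,0,0,0.005,-0.0072,-0.003,55],[0,0,0,0.005,-0.0072,-0.003,40],[0,0,0,0.005,-0.0072,-0.003,38]])

```text
time_s: 2.2
tcp_pos: [0.4822, 0.0442, 0.0274]
tcp_rot: [0.483, 0.516, -0.481, 0.519]
ft_force: [-0.8, -0.1, 0.2]
finger_gap: 0.441
```

Call:
servo_tool(moves=[[0,0,0,0,0,0,24],[0,0,0,0,0,0,22],[0,0,0,0,0,0,22],[0,0,0,0,0,0,22]])

```text
time_s: 2.7
tcp_pos: [0.4816, 0.0441, 0.0275]
tcp_rot: [0.483, 0.517, -0.481, 0.518]
ft_force: [-3.6, -0.4, 6.0]
finger_gap: 0.295
```

Call:
servo_tool(moves=[[0,0,0,0,0,0.001,22],[0,0,0,0,0,0.002,22],[0,0,0,0,0,0.003,22],[0,0,0,0,0,0.004,22]])

```text
time_s: 3.2
tcp_pos: [0.4817, 0.0424, 0.0275]
tcp_rot: [0.483, 0.517, -0.481, 0.518]
ft_force: [-2.5, 4.0, 3.7]
finger_gap: 0.295
```

Call:
servo_tool(moves=[[0,0,0,0,0,0.001,22],[0,0,0,0,0,0.002,22],[0,0,0,0,0,0.003,22],[0,0,0,0,0,0.004,22],[0,0,0,0,0,0.005,22],[0,0,0,0,0,0.006,22]])

```text
time_s: 3.95
tcp_pos: [0.4819, 0.0402, 0.0275]
tcp_rot: [0.483, 0.517, -0.481, 0.518]
ft_force: [-2.1, 6.7, 4.0]
finger_gap: 0.294
```

Call:
servo_tool(moves=[[0,0,0,0,0,0.001,22],[0,0,0,0,0,0.002,22],[0,0,0,0,0,0.003,22],[0,0,0,0,0,0.004,22],[0,0,0,0,0,0.006,22],[0,0,0,0,0,0.008,22]])

```text
time_s: 4.7
tcp_pos: [0.4822, 0.036, 0.0275]
tcp_rot: [0.483, 0.517, -0.481, 0.518]
ft_force: [-2.7, 3.5, 3.5]
finger_gap: 0.299
```

Call:
servo_tool(moves=[[0,0,0,0,0,0.003,22],[0,0,0,0,0,0.006,22],[0,0,0,0,0,0.009,22],[0,0,0,0,0,0.012,22],[0,0,0,0,0,0.015,22],[0,0,0,0,0,0.018,22],[0,0,0,0,0,0.021,22],[0,0,0,0,0,0.024,22],[0,0,0,0,0,0.026,22]])

```text
time_s: 5.82
tcp_pos: [0.483, 0.0229, 0.0275]
tcp_rot: [0.483, 0.517, -0.481, 0.518]
ft_force: [-3.5, 3.4, 5.0]
finger_gap: 0.295
```

Call:
servo_tool(moves=[[0,0,0,0,0,0.001,22],[0,0,0,0,0,0.002,22],[0,0,0,0,0,0.003,22],[0,0,0,0,0,0.004,22],[0,0,0,0,0,0.005,22],[0,0,0,0,0,0.006,22],[0,0,0,0,0,0.007,22],[0,0,0,0,0,0.008,22]])

```text
time_s: 6.82
tcp_pos: [0.4833, 0.0188, 0.0275]
tcp_rot: [0.483, 0.517, -0.481, 0.518]
ft_force: [-3.2, 2.7, 5.3]
finger_gap: 0.293
```

25.4 mm so far. The force is steady at about 3 N.

Call:
servo_tool(moves=[[0,0,0,0,0,0.001,22],[0,0,0,0,0,0.002,22],[0,0,0,0,0,0.003,22],[0,0,0,0,0,0.004,22],[0,0,0,0,0,0.005,22]])

```text
time_s: 7.45
tcp_pos: [0.4835, 0.0161, 0.0275]
tcp_rot: [0.483, 0.517, -0.481, 0.518]
ft_force: [-3.0, 1.0, 4.0]
finger_gap: 0.294
```

Call:
servo_tool(moves=[[0,0,0,0,0,0.001,22],[0,0,0,0,0,0.002,22]])

```text
time_s: 7.7
tcp_pos: [0.4836, 0.0146, 0.0275]
tcp_rot: [0.483, 0.517, -0.481, 0.518]
ft_force: [-2.6, -1.1, 4.7]
finger_gap: 0.292
```

Call:
servo_tool(moves=[[0,0,0,0,0,0.001,22],[0,0,0,0,0,0.002,22]])

```text
time_s: 7.95
tcp_pos: [0.4837, 0.0138, 0.0275]
tcp_rot: [0.483, 0.517, -0.481, 0.518]
ft_force: [-3.9, 0.9, 5.0]
finger_gap: 0.289
```

Call:
servo_tool(moves=[[0,0,0,0,0,0.001,22]])

```text
time_s: 8.07
tcp_pos: [0.4836, 0.0135, 0.0275]
tcp_rot: [0.483, 0.517, -0.481, 0.518]
ft_force: [-3.5, 0.9, 5.2]
finger_gap: 0.295
```

Run:
```python
from h import *
c=get_calibration("wrist");T,q=tool();p,d=capture("wrist");np.savez("w3.npz",p=p,d=d,c=c)
print(T,sense()["ft_force"])
cv2.imwrite("pics/w3.png",cv2.resize(p[100:384,120:400],None,fx=2,fy=2,interpolation=cv2.INTER_CUBIC)[...,::-1])
```

```text
[0.48364978 0.01347559 0.02749662] [-2.98371355  2.2373822   4.19408254]
```

View pics/w3.png

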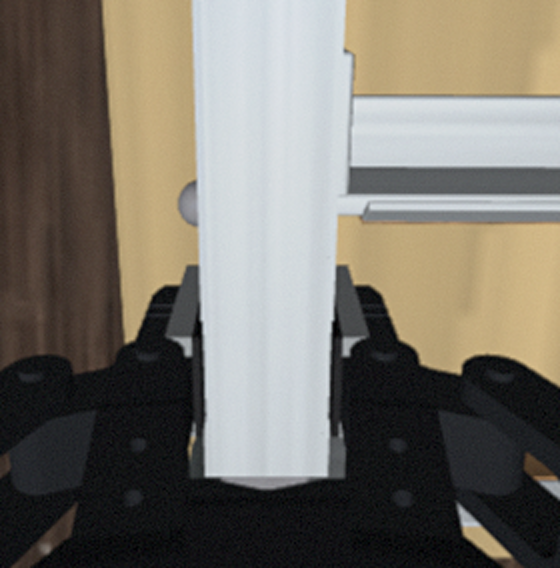

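The button is out through the next hole. It shows at (190,203) in the crop, and the geometry puts it about 5 mm proud. Travel is 31 mm and the force is low. Next I'll let go and move over to the clip.

Call:
servo_tool(moves=[[0,0,0,0,0,0,50],[0,0,0,0,0,0,50],[0,0,0,0,0,0,50],[0,0,0,-0.06,0,0,50],[0,0,0,-0.15,0,0,50],[0,0,0,-0.245,-0.02,0.1,50],[0,0,0,-0.245,-0.05,0.2,50],[0,0,0,-0.245,-0.08,0.31,50],[0,0,0,-0.245,-0.0978,0.421,50],[0,0,0,-0.245,-0.0978,0.421,50]])

```text
time_s: 9.38
tcp_pos: [0.4495, -0.2041, 0.1503]
tcp_rot: [0.484, 0.515, -0.483, 0.517]
ft_force: [-0.7, 0.0, 0.3]
finger_gap: 0.592
```

Call:
servo_tool(moves=[[0,0,0,0,0,0,50],[0,0,0,0,0,0,50]])

```text
time_s: 9.62
tcp_pos: [0.4495, -0.2031, 0.1501]
tcp_rot: [0.484, 0.515, -0.482, 0.518]
ft_force: [-0.7, 0.7, 0.9]
finger_gap: 0.585
```

Run:
```python
from h import *
c=get_calibration("wrist");T,q=tool();p,d=capture("wrist");np.savez("w4.npz",p=p,d=d,c=c,T=T,q=q.as_quat())
print(T,q.as_matrix().round(3),sense()["ft_force"])
hsv=cv2.cvtColor(p,cv2.COLOR_RGB2HSV);W=cloud(d,c)
m=((hsv[...,1]<50)&(hsv[...,2]>120)&(W[...,2]<.05)&(W[...,2]>.002)&(np.hypot(W[...,0]-.45,W[...,1]+.24)<.06))
m=cv2.morphologyEx(m.astype(np.uint8),cv2.MORPH_OPEN,np.ones((3,3)))>0
X=W[m];print(m.sum(),cv2.minAreaRect((X[:,:2]*1000).astype(np.float32)),np.percentile(X[:,2],[1,50,99]))
k=X[X[:,2]>.019];print("back",cv2.minAreaRect((k[:,:2]*1000).astype(np.float32)))
cv2.imwrite("pics/w4.png",p[...,::-1])
```

```text
[ 0.44952966 -0.20307518  0.15010192] [[ 0.004  0.998  0.066]
 [-0.001  0.066 -0.998]
 [-1.     0.004  0.001]] [ 0.43208599 -0.35085983  0.04516972]
1330 ((451.98614501953125, -241.81039428710938), (58.60540008544922, 22.72088623046875), 7.83774471282959) [0.00232298 0.02518211 0.02953014]
back ((459.80078125, -240.7346954345703), (42.3920783996582, 22.72088623046875), 7.83774471282959)
```

View pics/w4.png

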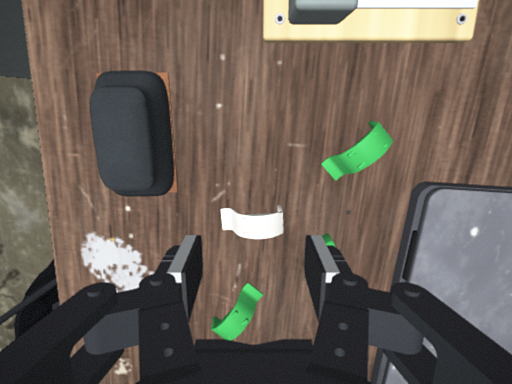

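The wrist view shows the white clip at (254,223), with the fit giving 58.6 x 22.7 mm, yaw 7.8° and centre (0.452,-0.242). That matches the given size. The green ones at (237,312), (330,240) and (360,155) stay clear of the fingers if I use a modest opening.

Call:
servo_tool(moves=[[0.0573,0,0,0.0,0.003,0.02,40],[0.1146,0,0,0.0,0.003,0.04,40],[0.1719,0,0,0.0,0.003,0.0774,40],[0.2292,0,0,0.0,0.003,0.0774,40],[0.2865,0,0,0.03,0.003,0.0774,40],[0.3438,0,0,0.06,0.003,0.0774,40],[0.4011,0,0,0.1,0.003,0.0774,40],[0.4584,0,0,0.14,0.003,0.0774,40],[0.4774,0,0,0.18,0.003,0.0774,40],[0.4774,0,0,0.18,0.003,0.0774,40]])

```text
time_s: 10.92
tcp_pos: [0.4529, -0.2392, 0.0585]
tcp_rot: [0.706, 0.05, -0.705, 0.049]
ft_force: [-0.7, -0.2, -0.6]
finger_gap: 0.472
```

Call:
servo_tool(moves=[[0,0,0,0,0,0,40],[0,0,0,0,0,0,40]])

```text
time_s: 11.18
tcp_pos: [0.4536, -0.2392, 0.0594]
tcp_rot: [0.706, 0.05, -0.705, 0.05]
ft_force: [0.2, 0.3, -0.4]
finger_gap: 0.472
```

Run:
```python
from h import *
T,q=tool();M=q.as_matrix();print(T,M.round(3),sense()["finger_gap"],np.degrees(np.arctan2(M[1,1],M[0,1])))
print(q.inv().apply(np.array([.4535,-.2416,.005])-T)/.5)
c=get_calibration("wrist");p,d=capture("wrist");W=cloud(d,c);hsv=cv2.cvtColor(p,cv2.COLOR_RGB2HSV)
m=((hsv[...,1]<50)&(hsv[...,2]>120)&(W[...,2]<.05)&(W[...,2]>.002)&(np.hypot(W[...,0]-.45,W[...,1]+.24)<.045))
print(m.sum(),cv2.minAreaRect((W[m][:,:2]*1000).astype(np.float32)))
cv2.imwrite("pics/w5.png",p[...,::-1])
```

```text
[ 0.45357873 -0.23923541  0.05937506] [[ 0.002  0.141 -0.99 ]
 [ 0.001 -0.99  -0.141]
 [-1.    -0.001 -0.002]] 0.472256984189114 -81.87544523208565
[0.10874475 0.00474286 0.00103035]
2887 ((452.2240295410156, -242.43545532226562), (59.58488464355469, 21.8974609375), 7.468325138092041)
```

View pics/w5.png

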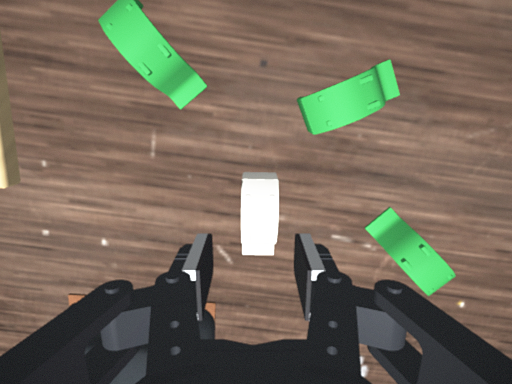

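The clip lies centred between the jaws at (260,215), and the green ones are clear.

Call:
servo_tool(moves=[[0,0,0,0.03,0.006,0.001,40],[0,0,0,0.07,0.006,0.001,40],[0,0,0,0.109,0.006,0.001,40],[0,0,0,0.109,0.006,0.001,40],[0,0,0,0.109,0.006,0.001,15],[0,0,0,0.109,0.006,0.001,15],[0,0,0,0.109,0.006,0.001,15],[0,0,0,0.109,0.006,0.001,15]])

```text
time_s: 12.22
tcp_pos: [0.4539, -0.2426, 0.0054]
tcp_rot: [0.706, 0.05, -0.704, 0.05]
ft_force: [-0.0, 0.1, -0.3]
finger_gap: 0.232
```

Call:
servo_tool(moves=[[0,0,0,-0.02,0,0,15],[0,0,0,-0.1,0,0,15],[-0.055,0,0,-0.2,-0.02,-0.01,15],[-0.11,0,0,-0.23,-0.09,-0.05,15],[-0.165,0,0,-0.23,-0.16,-0.09,15],[-0.22,0,0,-0.23,-0.23,-0.13,15],[-0.275,0,0,-0.23,-0.3,-0.17,15],[-0.33,0,0,-0.23,-0.37,-0.21,15],[-0.385,0,0,-0.23,-0.43,-0.25,15],[-0.44,0,0,-0.23,-0.4746,-0.2732,15]])

```text
time_s: 13.48
tcp_pos: [0.5562, 0.0131, 0.1216]
tcp_rot: [0.511, 0.489, -0.509, 0.491]
ft_force: [-0.1, 0.3, -0.3]
finger_gap: 0.237
```

Call:
servo_tool(moves=[[-0.038,0,0,0,0,0,15],[-0.038,0,0,0,0,0,15],[-0.038,0,0,0,0,0,15]])

```text
time_s: 13.85
tcp_pos: [0.5561, 0.0128, 0.122]
tcp_rot: [0.481, 0.518, -0.479, 0.52]
ft_force: [-0.2, 0.3, -0.4]
finger_gap: 0.233
```

Run:
```python
from h import *
T,q=tool();M=q.as_matrix();print(T,M.round(3),sense()["finger_gap"],np.degrees(np.arctan2(M[1,1],M[0,1])))
m=np.array([.52697,.04761]);print(jig(T,m,.073)*1000)
c=get_calibration("wrist");p,d=capture("wrist");np.savez("w6.npz",p=p,d=d,c=c)
W=cloud(d,c);J=jig(W.reshape(-1,3),m,.073);Z=W[...,2].ravel()
k=(Z>.013)&(Z<.018)&(J[:,0]>0)&(J[:,0]<50)
h=W.reshape(-1,3)[(Z>.046)&(Z<.056)&(J[:,0]>.0)&(J[:,0]<.06)]
print(np.histogram(jig(h,m,.073)[:,1],bins=np.arange(-.09,.03,.004)))
cv2.imwrite("pics/w6.png",cv2.resize(p,(800,600),interpolation=cv2.INTER_CUBIC)[...,::-1])
```

```text
[0.55609986 0.01284166 0.1219678 ] [[ 0.004  0.997  0.077]
 [ 0.     0.077 -0.997]
 [-1.     0.004  0.   ]] 0.232992129386315 4.42398482235054
[[ 26.51643804 -36.80033375]]
(array([  0,   0,   0,   0,   0,   0,   0,   0,   0,   0,   0,   0,   0,
         0,   0,   0,   0,   0,   0,   0,   0,  96, 390, 154,   0,   0,
         0,   0,   0]), array([-0.09 , -0.086, -0.082, -0.078, -0.074, -0.07 , -0.066, -0.062,
       -0.058, -0.054, -0.05 , -0.046, -0.042, -0.038, -0.034, -0.03 ,
       -0.026, -0.022, -0.018, -0.014, -0.01 , -0.006, -0.002,  0.002,
        0.006,  0.01 ,  0.014,  0.018,  0.022,  0.026]))
```

View pics/w6.png

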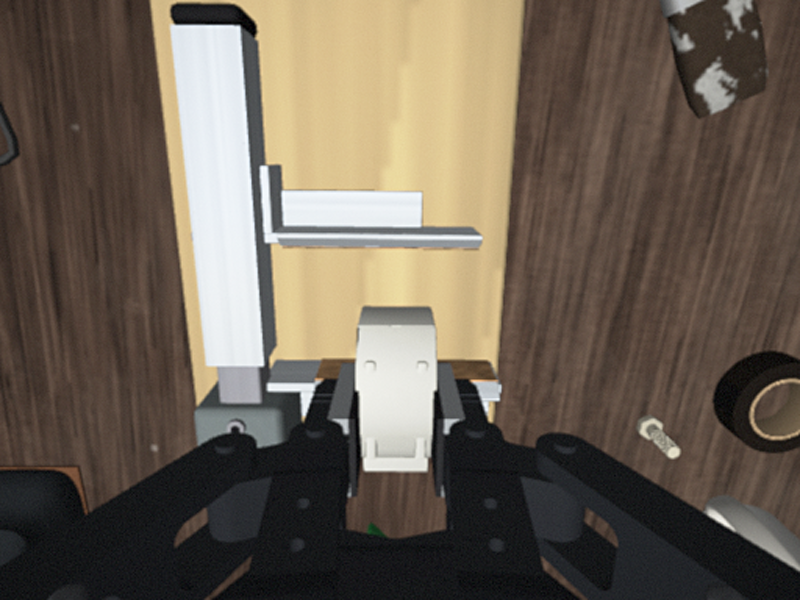

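Run:
```python
from h import *
m=np.array([.52697,.04761])
for n,cols,rows in(("w6.npz",(235,260),range(140,165)),("w6.npz",(304,),range(224,256)),("w1.npz",(385,),range(238,275,1)),("w1.npz",(345,),range(128,150,1))):
    f=np.load(n,allow_pickle=True);W=cloud(f["d"],f["c"].item())
    for u in cols:
        print(n,u,[(r,*(jig(W[r,u][None],m,.073)[0]*1000).round(0).astype(int).tolist()[1:],int(W[r,u,2]*1000),int(f["p"][r,u].mean())) for r in rows if np.isfinite(W[r,u,2])])
f=np.load("w6.npz",allow_pickle=True);c=f["c"].item()
X=ray([(203,225),(310,225)],c,.016);print(jig(X,m,.073)*1000)
X=ray(np.array([(205,365),(262,365)])*.64,c,.059);print("tube end",jig(X,m,.073)*1000)
c=np.load("w1.npz",allow_pickle=True)["c"].item()
print("block",jig(ray(np.array([(430,418),(508,418)])*.64,c,.063),m,.073)*1000)
```

```text
w6.npz 235 [(140, 6, 22, 239), (141, 5, 21, 238), (142, 4, 21, 239), (143, 3, 20, 241), (144, 3, 22, 229), (145, 3, 27, 156), (146, 2, 31, 108), (147, 3, 36, 106), (148, 2, 40, 110), (149, 2, 45, 162), (150, 3, 51, 219), (151, 2, 51, 242), (152, 1, 51, 214), (153, 0, 51, 164), (154, -1, 48, 147), (155, -1, 47, 148), (156, -2, 46, 151), (157, -3, 45, 178), (158, -4, 44, 168), (159, -10, 16, 173), (160, -11, 14, 178), (161, -12, 15, 182), (162, -13, 15, 180), (163, -14, 14, 181), (164, -14, 14, 183)]
w6.npz 260 [(140, 6, 23, 236), (141, 5, 22, 236), (142, 4, 22, 237), (143, 4, 22, 239), (144, 3, 21, 244), (145, 2, 24, 172), (146, 2, 30, 106), (147, 2, 35, 105), (148, 2, 40, 105), (149, 2, 43, 133), (150, 3, 51, 203), (151, 2, 52, 240), (152, 1, 52, 234), (153, 1, 51, 184), (154, 0, 49, 149), (155, -1, 50, 147), (156, -2, 46, 149), (157, -3, 46, 148), (158, -4, 43, 133), (159, -10, 14, 182), (160, -11, 15, 204), (161, -12, 15, 202), (162, -13, 15, 200), (163, -13, 15, 201), (164, -14, 16, 200)]
w6.npz 304 [(224, -66, 14, 177), (225, -67, 15, 178), (226, -68, 14, 177), (227, -69, 15, 179
[... 1304 characters left out ...]
1, 19, 233), (273, -103, 17, 237), (274, -105, 17, 221)]
w1.npz 345 [(128, 38, 22, 240), (129, 37, 23, 240), (130, 36, 22, 239), (131, 35, 21, 240), (132, 34, 22, 242), (133, 34, 21, 232), (134, 34, 29, 160), (135, 34, 37, 110), (136, 33, 41, 122), (137, 34, 51, 223), (138, 33, 52, 251), (139, 32, 50, 206), (140, 31, 49, 152), (141, 30, 47, 153), (142, 29, 47, 154), (143, 28, 45, 157), (144, 27, 43, 157), (145, 22, 15, 167), (146, 22, 15, 189), (147, 21, 14, 197), (148, 20, 15, 198), (149, 19, 15, 197)]
[[-14.49791039 -66.87194652]
 [ 76.37759164 -66.58662239]]
tube end [[-58.38274336 -55.85563296]
 [-32.59164441 -55.77685303]]
block [[-68.183384   -71.25852651]
 [-27.22289931 -71.25838809]]
```

Run:
```python
from h import *
m=np.array([.52697,.04761]);f=np.load("w6.npz",allow_pickle=True);c=f["c"].item();W=cloud(f["d"],c);p=f["p"]
hsv=cv2.cvtColor(p,cv2.COLOR_RGB2HSV)
k=(hsv[...,1]<45)&(hsv[...,2]>120)&(W[...,2]>.10)&(W[...,2]<.16);k[:190]=0;k[305:]=0;k[:,:225]=0;k[:,282:]=0
X=W[k];J=jig(X,m,.073)*1000
print(k.sum(),np.percentile(J,[0.5,2,50,98,99.5],axis=0).round(1).T,np.percentile(X[:,2],[1,99]))
T=np.array([.5561,.01284]);print(cv2.minAreaRect(J.astype(np.float32)))
for r in range(192,306,6):
    v=W[r,258];print(r,(jig(v[None],m,.073)[0]*1000).round(1)[1],round(v[2]*1000,1),end=' | ')
```

```text
4738 [[ 16.8  17.3  27.5  37.7  38.3]
 [-67.4 -66.3 -24.6  -9.2  -9.1]] [0.11877843 0.14614655]
((26.831741333007812, -38.394351959228516), (59.15657424926758, 23.28604507446289), 89.97933197021484)
192 -37.8 15.2 | 198 -9.3 122.0 | 204 -9.2 131.3 | 210 nan nan | 216 -12.3 138.2 | 222 -14.4 139.8 | 228 -16.7 140.9 | 234 -18.6 142.9 | 240 -20.3 145.0 | 246 -23.9 143.3 | 252 -25.8 145.1 | 258 -28.1 146.0 | 264 -31.0 145.9 | 270 -34.1 145.4 | 276 -37.4 144.7 | 282 -42.0 142.1 | 288 -46.2 140.4 | 294 -63.8 119.1 | 300 -67.4 119.3 |
```

The clip's measured centre is jig (26.8,-38.4), aligned to 0.1°, with size 59 x 23. The gap runs from -69.7 to about -4.7, so its middle is -37.2. I'll shift +1.2 mm in y and descend.

Call:
servo_tool(moves=[[0,0,0,0.03,0,-0.0024,15],[0,0,0,0.06,0,-0.0024,15],[0,0,0,0.09,0,-0.0024,15],[0,0,0,0.11,0,-0.0024,15],[0,0,0,0.11,0,-0.0024,15],[0,0,0,0.11,0,-0.0024,15]])

```text
time_s: 14.65
tcp_pos: [0.5566, 0.0139, 0.0671]
tcp_rot: [0.481, 0.518, -0.479, 0.52]
ft_force: [0.0, -0.1, -0.2]
finger_gap: 0.234
```

Run:
```python
from h import *
T,q=tool();M=q.as_matrix();print(T,M[:,1].round(4),jig(T,np.array([.52697,.04761]),.073)*1000)
```

```text
[0.55663138 0.01386135 0.06714802] [0.997  0.0772 0.0049] [[ 27.1209148  -35.82212513]]
```

Call:
servo_tool(moves=[[0,0,0,0.02,0,-0.0004,15],[0,0,0,0.04,0,-0.0004,15],[0,0,0,0.06,0,-0.0004,15],[0,0,0,0.075,0,-0.0004,15],[0,0,0,0.082,0,-0.0004,15],[0,0,0,0.086,0,-0.0004,15],[0,0,0,0.086,0,-0.0004,15]])

```text
time_s: 15.52
tcp_pos: [0.5569, 0.014, 0.0242]
tcp_rot: [0.482, 0.518, -0.479, 0.52]
ft_force: [0.2, 0.2, -0.5]
finger_gap: 0.237
```

Call:
servo_tool(moves=[[0,0,0,0.003,0,0,15],[0,0,0,0.005,0,0,15],[0,0,0,0.006,0,0,15]])

```text
time_s: 15.9
tcp_pos: [0.557, 0.0141, 0.0212]
tcp_rot: [0.482, 0.518, -0.479, 0.52]
ft_force: [-0.3, -0.5, 0.2]
finger_gap: 0.233
```

Call:
servo_tool(moves=[[0,0,0,0.001,0,0,15],[0,0,0,0.002,0,0,15]])

```text
time_s: 16.15
tcp_pos: [0.5571, 0.014, 0.0204]
tcp_rot: [0.482, 0.518, -0.479, 0.52]
ft_force: [-0.0, -0.7, 3.1]
finger_gap: 0.232
```

Call:
servo_tool(moves=[[0,0,0,0.001,0,0,15],[0,0,0,0.001,0,0,15]])

```text
time_s: 16.4
tcp_pos: [0.5572, 0.014, 0.0203]
tcp_rot: [0.482, 0.518, -0.479, 0.52]
ft_force: [-2.0, 0.5, 5.1]
finger_gap: 0.231
```

It has touched down. I'll let go and rise.

Call:
servo_tool(moves=[[0,0,0,0,0,0,24],[0,0,0,0,0,0,30],[0,0,0,0,0,0,40],[0,0,0,0,0,0,40],[0,0,0,-0.03,0,0,40],[0,0,0,-0.08,0,0,40],[0,0,0,-0.16,0,0,40],[0,0,0,-0.24,0,-0.04,60],[0,0,0,-0.24,0,-0.08,60],[0,0,0,-0.24,0,-0.08,60]])

```text
time_s: 17.65
tcp_pos: [0.553, 0.055, 0.1406]
tcp_rot: [0.481, 0.518, -0.478, 0.521]
ft_force: [-0.7, 0.3, -0.6]
finger_gap: 0.703
```

Run:
```python
from h import *
m=np.array([.52697,.04761])
c=get_calibration("wrist");T,q=tool();p,d=capture("wrist");W=cloud(d,c);print(T)
J=jig(W.reshape(-1,3),m,.073).reshape(*d.shape,2)
hsv=cv2.cvtColor(p,cv2.COLOR_RGB2HSV)
k=(hsv[...,1]<45)&(W[...,2]>.019)&(W[...,2]<.05)&(abs(J[...,0]-.027)<.02)&(J[...,1]<-.0085)&(J[...,1]>-.0675)
X=W[k];print(k.sum(),cv2.minAreaRect((J[k]*1000).astype(np.float32)),np.percentile(X[:,2],[1,99]))
s,_=capture("scene")
cv2.imwrite("pics/w7.png",np.hstack([p[:,60:430],cv2.resize(s[120:312,200:350],(300,384),interpolation=cv2.INTER_CUBIC)])[...,::-1])
```

```text
[0.55295413 0.05504701 0.14057643]
1195 ((28.767478942871094, -34.168182373046875), (51.292816162109375, 21.646663665771484), 89.71036529541016) [0.03341113 0.04456693]
```

View pics/w7.png

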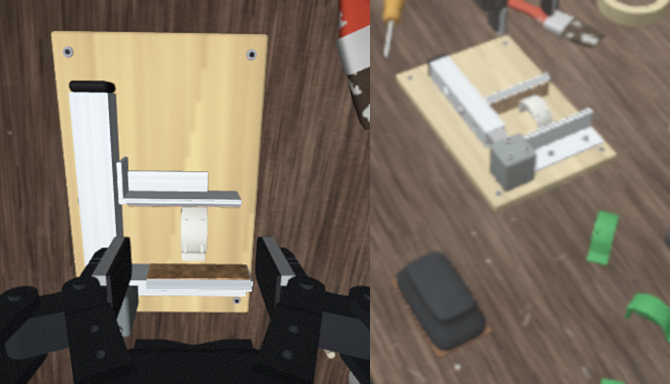

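The clip stands on its feet at (193,233) between the cork faces, with its top at 44.6 mm (15 + 29). The sanding block and screwdriver haven't moved.

```bash
python3 -c "
from plant import *
print(sense()['time_s'],hand_in())"
```

```text
the job is handed in; nothing more can be done
17.75 None
```

The jig is shortened by one hole, the white clip stands in the gap, and I handed the job in at 17.75 s.

- **Tube and button:** I pinched the tube at the button and slid it in about 31 mm in small steps. The highest force I read along the tube was about 7 N, at the nose. The close wrist picture then showed the button out through the next hole, about 5 mm proud, with low force on the tube. I didn't push on to the hard stop.
- **Clip:** It lies lengthwise between the stops and is clear of the gripper. The picture shows it upright, with its top measured at 44.6 mm against the expected 44 mm. Before lowering it, I measured the gap at about 65 mm for the 59 mm clip and centred the clip in it.
- **Bystanders:** The sanding block showed in its place in the last scene crop. Only part of the screwdriver was in view. The arm touched neither.

**Limits of the last checks:**
- **Clip fit:** the final depth fit gave 51 x 22 mm because the far lip hid part of the clip, so it doesn't measure the end clearances.
- **Button:** I didn't see it again after letting go of the tube. The far stop still measured about 31 mm in from its start when I checked before placing the clip.

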